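# Pack out and press a split serving board

## Robot

A 6-joint arm with a two-finger parallel gripper is mounted at the origin on the work surface. World frame = base frame: x ahead of the robot, y to its left, z up, the work surface at z = 0. Lengths are in m, angles in rad, forces in N, time in s.
With the tool pointing down it reaches from about 0.375 to 0.9 m from the base axis. Payload 3.1 kg.
Tool frame: the origin (TCP) lies midway between the tips of the shut fingers; the grasp point (between the pads) lies robot.tcp_to_grasp behind it (robot.tcp_to_grasp is the distance from the TCP to the grasp point, in m); z points along the fingers, y is the line along which they close (so a half turn about z gives the same grasp; the last joint's range is limited). The gripper opens to 85 mm and grips with 20 to 120 N. Pads are 22 mm wide; open, the fingers measure 114 mm over their backs; the gripper's body (76 mm by 85 mm) begins 54 mm behind the grasp point. The pads swing forward as they close: fully open they stand 13 mm farther back than shut.
Start: joints at [0.94, 0.527, 1.433, -0, 1.181, -0.178], TCP at [0.273, 0.562, 0.231] pointing down, gripper open.
Joint ranges: [-3.08, 3.08], [-0.75, 2.2], [0.22, 2.44], [-1.43, 4.57], [0, 2.65], [-2.85, 2.85]. Speed limits (rad/s): [2.79, 2.79, 3.14, 3.14, 3.14, 3.14].

## Interface

Orientations are given as a rotation vector (axis times angle).
In Python, from workcell import robot gives the robot as it stands.
- The arm moves only by the tool jog_arm, never from a script. Its argument "commands" is a list of rows, each a list of 3 entries, a list of its own where there are three numbers: the opening, from -1 (shut) to 1 (fully open), then the shift along the world's x, y, z in m, then the turn about the world's z in degrees. In form: [[claw, [dx, dy, dz], yaw], ...]. A call has 1 to 20 rows; each row is the pose to reach, as a shift and turn from the pose commanded when the call began; what a row does not reach only later rows make up. A row lasts 1/12 s, in which the tool goes at most 41.7 mm and 7.16 degrees, less where a joint would pass 70% of its speed; a pose out of reach is approached as far as the arm can. A call with a gripper value outside its range is refused whole. The fingers move at their own pace and stop on an object; "force" is the grip in N (left out, the last holds). Time passes only in rows, so rows that repeat a pose let the fingers close. It gives the time, the measured TCP pose, the force, the opening and the grip force at its end, in the units of the state.
- robot.state(): the state, without advancing time (a new reading comes with each control period).
- robot.snapshot(name): name is "scene" or "top" or "wrist"; returns the picture (384x512x3 uint8, red, green, blue); there is no depth.
- robot.calibration(name): a dict with "fx", "fy", "cx", "cy" (pixels), "eye" and "rotation" of the camera in the world; the wrist camera has in their place "T_tool_cam" (4x4, takes a point from camera to tool coordinates, whose origin is the TCP and whose axes are the flange's). Camera axes: x right, y down, z forward; pixel columns grow to the right and rows downward; lengths in m; the calibration is good to about 2 mm. A picture is of the moment at which its call begins: read the wrist's pose just before it. calibration takes no time and is no camera call.
- robot.close_job(): hands the job in; it is judged then, once.
The state is a dict: "time_s": time; "joint_pos": joint angles; "qvel": joint speeds; "effort": joint torques, N m; "tcp_pos": TCP position; "eef_rot": TCP orientation; "ft_force": force on the tool from outside, world axes, zero at the start; "torque": the same for the moment, N m; "finger_gap": opening from 0.0 (shut) to 1.0 (fully open); "gripper_force": force on a finger pad.
Only numpy, scipy, OpenCV 4.12 (cv2) and the standard library are available. Lean on these libraries where they do the work, as an engineer would, in place of code of your own. Each camera call takes 0.05 s, during which the arm holds its last target. There are 200 camera calls.

## Task

The small wooden serving board on the clamping jig has come apart in two, and the jig's sliding jaw cannot reach it. Stand packers from the tray upright between the jaw and the board, one after another, until the slack is taken up, turn the black knob to free the jaw, and push the jaw by its handle so that the packers press the two halves shut against the sprung pad with about 10 newtons, without squashing the pad solid. Finish still holding the jaw pressed, touching nothing but the jaw, with spare packers left standing in the tray and the jar, mug and can left alone.

Things in the scene. Friction and masses are not known exactly. Their poses are not given: they have to be found in the camera images.
- jig: plywood base of the jig, fixed, 360 x 180 x 18 mm. Origin on the table under the middle of the dark slot line; its x runs along the slot from the jaw to the fence, z up; the plate spans x -180..180, y -70..110, its top is at z 18. On it from -x to +x: jaw, space for packers, near half, far half, sprung pad, fence, all centred on y = 0; the knob stands on the +y side
- jaw (a joint): slide of the wooden jaw along the jig's +x towards the board: 0 = parked (its face at jig x -106), 0.046 m = hard end stop (face at jig x -60). About 1 N of friction; stays where it is left unless something pushes it. Until the knob is turned its side arm runs into the catch after 2 mm
- jaw_handle (a point): grip point of the jaw's handle, a wooden block 24 (jig x) x 40 (jig y) x 42 mm tall standing on the jaw; the point is on its middle, 14 mm below its top (top is 90 mm above the table, jaw top 49 mm above the table). The jaw is 70 wide (y); its face lies 43 mm ahead (+x) of this point and its back 27 mm behind
- knob (a joint): turn of the black catch knob, clockwise seen from above: 0 = locked, 1.4 rad = end stop. From about 1.2 rad the steel catch finger under it is out of the way of the jaw's arm. Light friction (0.06 N m), stays where it is left
- knob_grip (a point): on the knob's axis (jig x -94, y 85), 63 mm above the table. Here a bar grip 46 long x 12 thick x 26 tall, top 72 mm above the table, standing on a disc of 42 mm diameter whose top is 46 mm above the table; at 0 the bar lies along the jig's x, and it turns with the knob
- fence: wooden fence bolted to the jig, parallel to it; its place along the jig differs each time. Its origin lies on the jig's top plane (18 mm above the table) under the face of the uncompressed pad; x as the jig's
- pad (a joint): travel of the aluminium spring pad (110 wide, 22 high) in front of the fence: 0 = free, grows as it is pressed towards the fence, 2 N per mm, solid at 0.015 m
- half_far: far half of the serving board, dark wood, lying flat on the jig, loose: 60 (x) x 120 (y) x 20 mm thick, 0.16 kg; origin at the centre of its underside, axes as the jig's. Starts within 2 mm of the pad
- half_near: near half of the board, the same size; starts with an open crack of 3 to 8 mm to the far half. When all is closed its front edge is 120 mm from the pad face. That edge is then 4 to 50 mm out of the jaw's reach, so one to three packers are needed
- tray: fixed low white tray, 200 (x) x 110 (y) x 16 mm, floor 5 mm above the table, origin under its centre; the packers stand in it two by two, about 100 mm apart along its x and 50 mm along its y, each with its long side along the tray's x
- jar: bystander: amber glass jar with steel lid, 70 mm diameter, 110 tall, origin at the underside
- mug: bystander: white mug, 80 mm diameter, 90 tall, origin at the underside
- can: bystander: can, 66 mm diameter, 100 tall, origin at the underside
- packer0: one of four identical beech packers (packer0 to packer3), starts at the tray's -x, -y corner. Block 20 thick (its x) x 60 long (its y) x 30 tall, with a grip tab on top: 10 thick (x) x 36 long (y) x 29 tall, so 59 tall in all, 50 g. Origin: centre of the underside. At the start all stand upright in the tray
- packer1: one of four identical beech packers (packer0 to packer3), starts at the tray's -x, +y corner. Block 20 thick (its x) x 60 long (its y) x 30 tall, with a grip tab on top: 10 thick (x) x 36 long (y) x 29 tall, so 59 tall in all, 50 g. Origin: centre of the underside. At the start all stand upright in the tray
- packer2: one of four identical beech packers (packer0 to packer3), starts at the tray's +x, -y corner. Block 20 thick (its x) x 60 long (its y) x 30 tall, with a grip tab on top: 10 thick (x) x 36 long (y) x 29 tall, so 59 tall in all, 50 g. Origin: centre of the underside. At the start all stand upright in the tray
- packer3: one of four identical beech packers (packer0 to packer3), starts at the tray's +x, +y corner. Block 20 thick (its x) x 60 long (its y) x 30 tall, with a grip tab on top: 10 thick (x) x 36 long (y) x 29 tall, so 59 tall in all, 50 g. Origin: centre of the underside. At the start all stand upright in the tray

How it is judged:
On the way:
1. the knob is turned and the jaw is free (value of joint knob above 1.1 rad), for 0.2 s.
At the end, for the whole second after the job is handed in: Halves flat, in line, pressed together over 5 N; pad in 2 to 13.5 mm; jaw on packer and packer on near half over 4 N; packers upright (0.15 rad), on the jig or within 30 mm of their start; fingers press the jaw (over 3 N), touching no half, packer or knob; at rest (contact force between half_near and half_far above 5 N and value of joint pad between 0.002 and 0.0135 m and (contact force between jaw and packer0 above 4 N or contact force between jaw and packer1 above 4 N or contact force between jaw and packer2 above 4 N or contact force between jaw and packer3 above 4 N) and (contact force between half_near and packer0 above 4 N or contact force between half_near and packer1 above 4 N or contact force between half_near and packer2 above 4 N or contact force between half_near and packer3 above 4 N) and contact force between the fingers and jaw above 3 N and contact force between the fingers and half_near below 0.1 N and contact force between the fingers and half_far below 0.1 N and contact force between the fingers and knob below 0.1 N and contact force between the fingers and packer0 below 0.1 N and contact force between the fingers and packer1 below 0.1 N and contact force between the fingers and packer2 below 0.1 N and contact force between the fingers and packer3 below 0.1 N and angle between each of packer0, packer1, packer2, packer3's own z axis and vertical below 0.15 rad and (distance of packer0 from where it was at the start of the episode below 0.03 m or (horizontal distance between packer0 and jig below 0.2 m and height (world z) of packer0 between 0.014 and 0.024 m)) and (distance of packer1 from where it was at the start of the episode below 0.03 m or (horizontal distance between packer1 and jig below 0.2 m and height (world z) of packer1 between 0.014 and 0.024 m)) and (distance of packer2 from where it was at the start of the episode below 0.03 m or (horizontal distance between packer2 and jig below 0.2 m and height (world z) of packer2 between 0.014 and 0.024 m)) and (distance of packer3 from where it was at the start of the episode below 0.03 m or (horizontal distance between packer3 and jig below 0.2 m and height (world z) of packer3 between 0.014 and 0.024 m)) and angle between each of half_near, half_far's own z axis and vertical below 0.06 rad and angle between the x axis of half_near and the x axis of half_far, either way round below 0.06 rad and linear speed of half_near below 0.01 m/s); the arm keeps its last pose, push and grip.
It fails at once if the jar is moved over 30 mm or tipped (distance of jar from where it was at the start of the episode above 0.03 m or angle between jar's own z axis and vertical above 0.3 rad).
It fails at once if the mug is moved over 30 mm or tipped (distance of mug from where it was at the start of the episode above 0.03 m or angle between mug's own z axis and vertical above 0.3 rad).
It fails at once if the can is moved over 30 mm or tipped (distance of can from where it was at the start of the episode above 0.03 m or angle between can's own z axis and vertical above 0.3 rad).
It also fails if it takes over 72 s, if anything falls off the work surface, if the arm or the gripper's body presses on something with over 40 N, if the wrist force passes 120 N, or if a joint passes its speed limit or range.

## Working session

There is one attempt and no reset: what is moved stays moved. The work goes in short steps, Python scripts to look and compute and a tool call to move; the robot and the scene stay as the last step left them, time stands still between calls to the robot, and variables do not carry over. Pictures are saved under pics/ and viewed, at most 10 in all, crops included, and the job is handed in when it is done.

Besides the shell and the picture viewer there is one more tool, called after "Emit:" as name(argument=value, ...), one argument or row to a line, values as JSON. jog_arm: Moves the arm, as the interface text tells. Its arguments: {"type":"object","properties":{"commands":{"type":"array","items":{"type":"array"}},"force":{"type":"number"}},"required":["commands"]}

```bash
mkdir -p pics; cat > h.py <<'E'
import numpy as np, cv2
from workcell import robot
from scipy.spatial.transform import Rotation as R
def cam(name):
    c=robot.calibration(name)
    if 'eye' in c: return c,np.array(c['eye']),np.array(c['rotation'])
    s=robot.state(); T=np.eye(4); T[:3,:3]=R.from_rotvec(s['eef_rot']).as_matrix(); T[:3,3]=s['tcp_pos']
    T=T@np.array(c['T_tool_cam']); return c,T[:3,3],T[:3,:3]
def rays(C,px):
    c,e,Rm=C; px=np.atleast_2d(px).astype(float)
    return np.c_[(px[:,0]-c['cx'])/c['fx'],(px[:,1]-c['cy'])/c['fy'],np.ones(len(px))]@Rm.T
def onz(C,px,z):
    d=rays(C,px); return C[1]+d*((z-C[1][2])/d[:,2])[:,None]
def proj(C,P):
    c,e,Rm=C; q=(np.atleast_2d(P)-e)@Rm
    return np.c_[q[:,0]/q[:,2]*c['fx']+c['cx'],q[:,1]/q[:,2]*c['fy']+c['cy']]
def tri(C1,p1,C2,p2):
    d1=rays(C1,p1)[0];d2=rays(C2,p2)[0]
    A=np.c_[d1,-d2]; t=np.linalg.lstsq(A,C2[1]-C1[1],rcond=None)[0]
    a=C1[1]+t[0]*d1;b=C2[1]+t[1]*d2
    return (a+b)/2,np.linalg.norm(a-b)
def snap(name,f=None):
    C=cam(name); im=robot.snapshot(name)
    if f: cv2.imwrite('pics/'+f,im[:,:,::-1])
    return C,im
E
python3 - <<'E'
from h import *
a=snap('top');b=snap('scene')
for n,(C,im) in zip(('top','scene'),(a,b)):
    cv2.imwrite(f'pics/{n}0.png',im[:,:,::-1]); print(n,C[0]['fx'],C[1],C[2].round(3).tolist())
for n,im in(('top',a[1]),('scene',b[1])): cv2.imwrite(f'pics/{n}0x.png',cv2.resize(im[:,:,::-1],(800,600),interpolation=cv2.INTER_CUBIC))
print(robot.tcp_to_grasp,robot.state())
E
```

```text
top 448.4345924378041 [ 0.48394105 -0.07488838  1.05400534] [-2.129, 2.191, -0.144]
scene 441.12897538479956 [1.01970115 0.68970758 0.72272318] [-0.653, -2.535, 1.312]
0.0187 {'time_s': 0.1, 'joint_pos': array([ 9.39547638e-01,  5.28390582e-01,  1.43375504e+00, -2.50321201e-05,
        1.18141539e+00, -1.78520592e-01]), 'qvel': array([ 0.00072962, -0.00052653, -0.00360083, -0.00038963,  0.00094468,
        0.00185953]), 'effort': array([-3.68791762e-04, -4.43307495e+01, -1.78584498e+01, -2.27657647e-04,
        3.91858339e-03,  2.27514630e-05]), 'tcp_pos': array([0.2729961 , 0.56151597, 0.23042688]), 'eef_rot': array([-7.04901811e-01, -3.06071433e+00,  2.85555395e-03]), 'ft_force': array([-1.01850207,  0.47382888,  0.45611704]), 'torque': array([ 0.02644558, -0.02814686, -0.00799028]), 'gripper_force': 0.0, 'finger_gap': 0.9996176576862372}
```

Rotation is a rotation vector; I'll convert it.

```bash
sed -i "s/np.array(c\['eye'\]),np.array(c\['rotation'\])/np.array(c['eye']),R.from_rotvec(c['rotation']).as_matrix()/" h.py; python3 -c "
from h import *
print(cam('top')[2].round(2)); c=robot.calibration('wrist'); print(c); print(onz(cam('top'),[[0,0],[511,0],[0,383],[511,383]],0))"
```

```text
[[-0.03 -0.99  0.12]
 [-1.    0.03 -0.01]
 [ 0.01 -0.13 -0.99]]
{'fx': 281.3538681913052, 'fy': 281.3538681913052, 'cx': 254.43306994480935, 'cy': 190.96504170832785, 'T_tool_cam': array([[-2.16668816e-04, -9.65290117e-01, -2.61179905e-01,
         6.50872508e-02],
       [ 9.99999913e-01, -1.15956129e-04, -4.01016655e-04,
        -4.05350714e-04],
       [ 3.56812003e-04, -2.61179969e-01,  9.65290058e-01,
        -1.41185606e-01],
       [ 0.00000000e+00,  0.00000000e+00,  0.00000000e+00,
         1.00000000e+00]])}
[[ 1.09841837  0.55427121  0.        ]
 [ 1.06573384 -0.72198354  0.        ]
 [ 0.18650324  0.5143996   0.        ]
 [ 0.15107838 -0.6315927   0.        ]]
```

View pics/top0x.png

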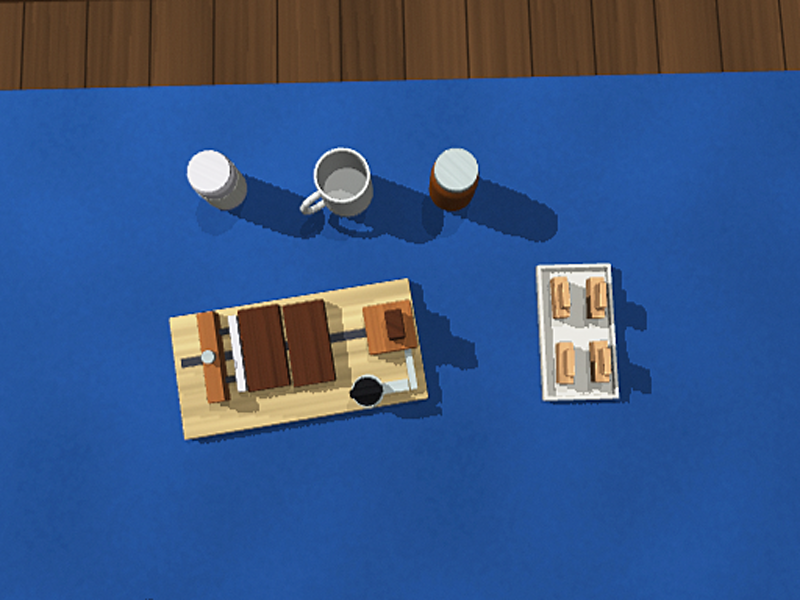

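View pics/scene0x.png

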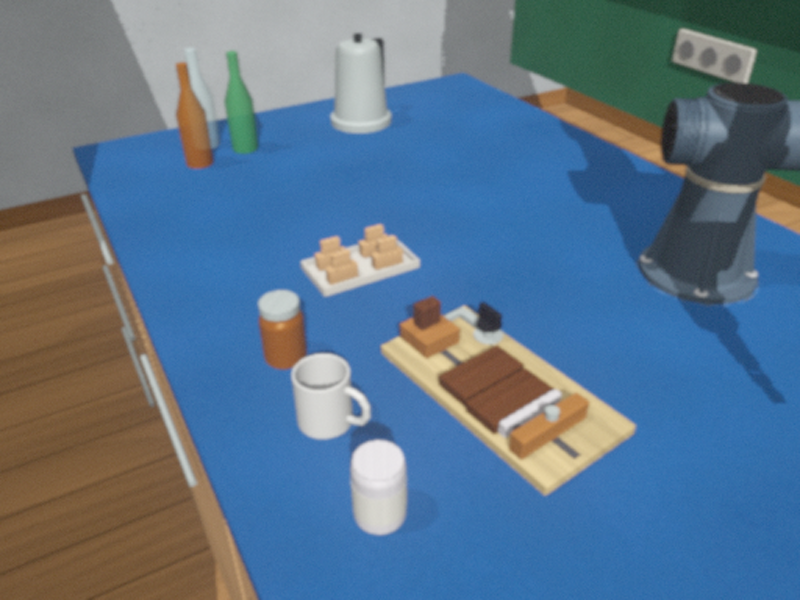

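Top view (800x600 scale): the jig plate has corners at about (170,318), (408,279), (428,398) and (185,438). The fence is on the left, the jaw on the right near (390,325) and the knob at (367,390). The tray spans (540-617, 265-400) with four packers upright. The bystanders are beyond the jig, at rows 150-210.

```bash
cat > m1.py <<'E'
from h import *
im=cv2.imread('pics/top0.png'); C=cam('top')
hsv=cv2.cvtColor(im,cv2.COLOR_BGR2HSV)
nb=(~((hsv[...,0]>95)&(hsv[...,0]<125)&(hsv[...,1]>110))).astype(np.uint8)*255
nb[:70]=0
nb=cv2.morphologyEx(nb,cv2.MORPH_OPEN,np.ones((3,3)))
for c in cv2.findContours(nb,cv2.RETR_EXTERNAL,cv2.CHAIN_APPROX_NONE)[0]:
    if cv2.contourArea(c)<300: continue
    r=cv2.boxPoints(cv2.minAreaRect(c)); print(cv2.contourArea(c),r.round().tolist())
    for z in (.018,): 
        P=onz(C,r,z)[:,:2]; print(P.round(4).tolist(),P.mean(0).round(4),[np.linalg.norm(P[i]-P[i-1]).round(3) for i in range(4)],[np.degrees(np.arctan2(*(P[i]-P[i-1])[::-1])).round(1) for i in range(4)])
# packers: orange in tray
m=((hsv[...,0]>5)&(hsv[...,0]<22)&(hsv[...,1]>70)&(hsv[...,2]>110)).astype(np.uint8)*255
m[:,:330]=0;m[:160]=0
for c in cv2.findContours(m,cv2.RETR_EXTERNAL,cv2.CHAIN_APPROX_NONE)[0]:
    if cv2.contourArea(c)<40: continue
    r=cv2.boxPoints(cv2.minAreaRect(c)); P=onz(C,r,.035)[:,:2]; print('pk',P.mean(0).round(4),cv2.contourArea(c))
s=robot.state();M=R.from_rotvec(s['eef_rot']).as_matrix();print(M.round(3))
E
python3 m1.py
```

```text
12180.0 [[105.0, 203.0], [261.0, 177.0], [274.0, 255.0], [118.0, 281.0]]
[[0.5816, 0.281], [0.6323, -0.0823], [0.4512, -0.1069], [0.4033, 0.249]] [0.5171 0.0852] [np.float64(0.181), np.float64(0.367), np.float64(0.183), np.float64(0.359)] [np.float64(10.2), np.float64(-82.1), np.float64(-172.3), np.float64(97.7)]
4135.5 [[342.0, 169.0], [391.0, 167.0], [396.0, 255.0], [347.0, 257.0]]
[[0.6458, -0.2727], [0.6486, -0.3884], [0.4443, -0.3854], [0.4419, -0.2725]] [ 0.5452 -0.3297] [np.float64(0.204), np.float64(0.116), np.float64(0.204), np.float64(0.113)] [np.float64(-0.0), np.float64(-88.6), np.float64(179.2), np.float64(91.2)]
993.5 [[113.0, 110.0], [134.0, 90.0], [164.0, 120.0], [143.0, 140.0]]
[[0.8031, 0.2643], [0.8522, 0.216], [0.7767, 0.1446], [0.7284, 0.1929]] [0.7901 0.2045] [np.float64(0.103), np.float64(0.069), np.float64(0.104), np.float64(0.068)] [np.float64(43.7), np.float64(-44.5), np.float64(-136.6), np.float64(135.0)]
968.0 [[275.0, 95.0], [305.0, 95.0], [305.0, 134.0], [275.0, 134.0]]
[[0.8295, -0.1214], [0.8276, -0.1931], [0.7323, -0.1892], [0.7343, -0.1183]] [ 0.7809 -0.1555] [np.float64(0.095), np.float64(0.072), np.float64(0.095), np.float64(0.071)] [np.float64(-1.9), np.float64(-91.5), np.float64(177.7), np.float64(88.4)]
1397.0 [[192.0, 136.0], [195.0, 92.0], [240.0, 96.0], [237.0, 140.0]]
[[0.7354, 0.0783], [0.842, 0.0686], [0.8298, -0.0388], [0.7234, -0.0278]] [0.7826 0.0201] [np.float64(0.107), np.float64(0.107), np.float64(0.108), np.float64(0.107)] [np.float64(83.6), np.float64(-5.2), np.float64(-96.5), np.float64(174.1)]
pk [ 0.4982 -0.306 ] 271.5
pk [ 0.499 -0.356] 258.5
pk [ 0.5923 -0.3572] 255.5
pk [ 0.5939 -0.304 ] 264.0
[[-0.899  0.437 -0.001]
 [ 0.437  0.899 -0.002]
 [ 0.    -0.002 -1.   ]]
```

Emit:
jog_arm(
  commands=[
    [1, [0.03, -0.04, 0.03], -7],
    [1, [0.06, -0.08, 0.07], -14],
    [1, [0.09, -0.11, 0.07], -21],
    [1, [0.11, -0.15, 0.07], -28],
    [1, [0.13, -0.19, 0.07], -35],
    [1, [0.15, -0.22, 0.07], -42],
    [1, [0.17, -0.26, 0.07], -49],
    [1, [0.18, -0.3, 0.07], -56],
    [1, [0.2, -0.34, 0.07], -56],
    [1, [0.22, -0.38, 0.07], -56],
    [1, [0.23, -0.42, 0.07], -56],
    [1, [0.235, -0.44, 0.07], -56],
    [1, [0.235, -0.44, 0.07], -56],
    [1, [0.235, -0.44, 0.07], -56],
    [1, [0.235, -0.44, 0.07], -56],
  ],
)

```text
time_s: 1.35
tcp_pos: [0.5084, 0.121, 0.3009]
eef_rot: [-2.063, -2.368, 0.001]
ft_force: [0.1, 1.3, -0.3]
finger_gap: 0.999
gripper_force: 0.0
```

```bash
python3 - <<'E'
from h import *
import pickle
C,im=snap('wrist','w1.png'); pickle.dump(C,open('w1.pkl','wb'))
cv2.imwrite('pics/w1x.png',cv2.resize(im[:,:,::-1],(800,600),interpolation=cv2.INTER_CUBIC))
print(C[1],robot.state()['tcp_pos'],robot.state()['time_s'])
E
```

```text
[0.49999247 0.18541965 0.44208232] [0.50793245 0.1220398  0.30091376] 1.4
```

View pics/w1x.png

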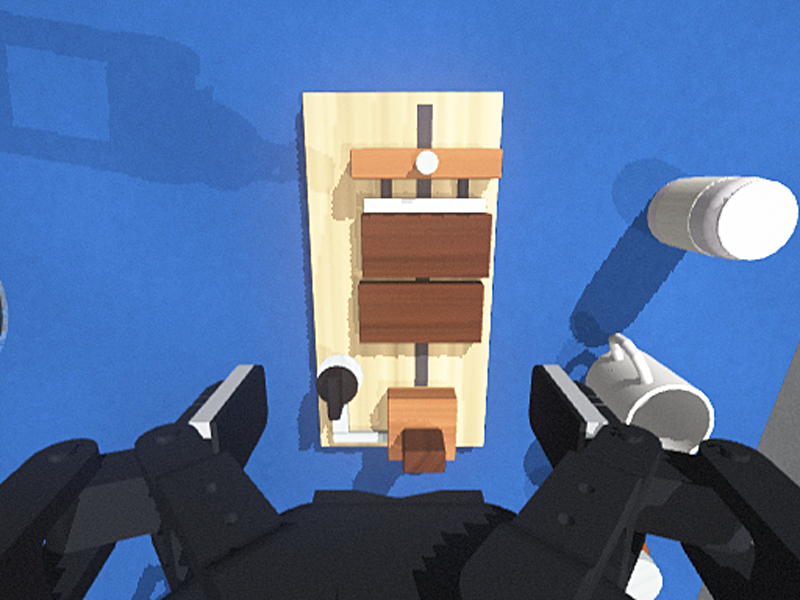

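```bash
cat > m2.py <<'E'
from h import *
import pickle,sys
C=pickle.load(open('w1.pkl','rb')); im=cv2.imread('pics/w1.png'); hsv=cv2.cvtColor(im,cv2.COLOR_BGR2HSV)
for p in [(270,155),(290,250),(210,220),(450,360),(426,420)]: print(p,hsv[int(p[1]*.64),int(p[0]*.64)])
def quads(m,z,amin,name):
    for c in cv2.findContours(m,cv2.RETR_EXTERNAL,cv2.CHAIN_APPROX_NONE)[0]:
        if cv2.contourArea(c)<amin: continue
        P=onz(C,c[:,0,:]+0.0,z)[:,:2].astype(np.float32)  # metric contour
        (cx,cy),(w,h),a=cv2.minAreaRect(P); 
        print(name,(round(cx,4),round(cy,4)),(round(w,4),round(h,4)),round(a,2),c[:,0].min(0)/.64,c[:,0].max(0)/.64)
h,s,v=[hsv[...,i].astype(int) for i in range(3)]
notblue=(~((h>90)&(h<130)&(s>90))).astype(np.uint8)*255
pl=notblue.copy(); pl[290:]=0; pl[:,:180]=0; pl[:,330:]=0; pl[v<60]=0
quads(cv2.morphologyEx(pl,cv2.MORPH_OPEN,np.ones((5,5))),.018,5000,'plate')
dk=((v<135)&(s>100)&((h<15)|(h>170))).astype(np.uint8)*255; dk[:,:180]=0; dk[:,330:]=0
dk=cv2.morphologyEx(dk,cv2.MORPH_OPEN,np.ones((3,3)))
quads(dk,.038,150,'dark38'); 
print('jawface',onz(C,np.array([[388,388],[456,388]])*.64,.049), 'padface',onz(C,np.array([[363,213],[488,213]])*.64,.03))
E
python3 m2.py
```

```text
(270, 155) [110 159 184]
(290, 250) [109 147 200]
(210, 220) [108 176 196]
(450, 360) [ 25  46 253]
(426, 420) [ 14 130 240]
plate (0.519, 0.0805) (0.1818, 0.3659) 7.75 [301.5625  90.625 ] [501.5625 451.5625]
dark38 (0.5642, -0.0816) (0.043, 0.0505) 7.9 [403.125 428.125] [443.75   470.3125]
dark38 (0.5394, 0.0533) (0.1166, 0.0088) 8.96 [359.375  320.3125] [479.6875 329.6875]
dark38 (0.5352, 0.1158) (0.1164, 0.0142) 9.16 [362.5   253.125] [487.5  268.75]
jawface [[ 0.51739425 -0.01108022  0.049     ]
 [ 0.58339853 -0.00192868  0.049     ]] padface [[0.47214649 0.15168704 0.03      ]
 [0.58636617 0.16748418 0.03      ]]
```

```bash
cat >> h.py <<'E'
TH=np.radians(97.8); O=np.array([0.538,0.0835]); X=np.array([np.cos(TH),np.sin(TH)]); Y=np.array([-X[1],X[0]])
def jig(P): P=np.atleast_2d(P)[:,:2]-O; return np.c_[P@X,P@Y]
def wld(x,y): return O+x*X+y*Y
E
python3 - <<'E'
from h import *
import pickle
C=pickle.load(open('w1.pkl','rb'))
f=lambda n,px,z: print(n,(jig(onz(C,np.array(px)*.64,z))*1000).round(1).tolist())
f('near front',[[359,343],[481,343]],.038)
f('near back',[[359,282],[483,281]],.038)
f('far front',[[361,278],[489,277]],.038)
f('far back',[[362,213],[490,213]],.038)
f('pad top front/back',[[364,212],[490,210],[364,198],[487,198]],.040)
f('jawbot',[[388,388],[456,388]],.018)
f('jawtopfront',[[388,405],[456,405]],.049)
f('jaw top back',[[388,460],[456,460]],.049)
f('plate',[[303,93],[503,93],[485,446],[320,446]],.018)
f('knob disc',[[339,376]],.046)
f('handle top',[[405,428],[441,428],[445,471],[404,471]],.09)
print(wld(-.149,0),wld(-.094,.085))
im=cv2.imread('pics/w1.png');cv2.imwrite('pics/w1c.png',cv2.resize(im[200:310,190:320],None,fx=5,fy=5,interpolation=cv2.INTER_CUBIC))
E
```

```text
near front [[-48.2, 61.7], [-48.0, -57.7]]
near back [[13.0, 60.4], [14.2, -56.5]]
far front [[16.9, 58.4], [18.0, -61.9]]
far back [[77.1, 56.3], [77.2, -59.5]]
pad top front/back [[78.1, 54.3], [80.0, -59.0], [90.4, 54.1], [90.5, -55.7]]
jawbot [[-106.4, 34.0], [-106.3, -37.9]]
jawtopfront [[-109.4, 33.3], [-109.3, -34.0]]
jaw top back [[-172.0, 33.6], [-171.9, -36.3]]
plate [[180.4, 108.2], [180.6, -69.3], [-176.1, -72.3], [-176.4, 109.0]]
knob disc [[-79.6, 81.3]]
handle top [[-109.8, 17.1], [-109.8, -15.3], [-154.7, -20.2], [-154.7, 17.8]]
[ 0.55822162 -0.06412143] [ 0.4665437  -0.02116612]
```

View pics/w1c.png

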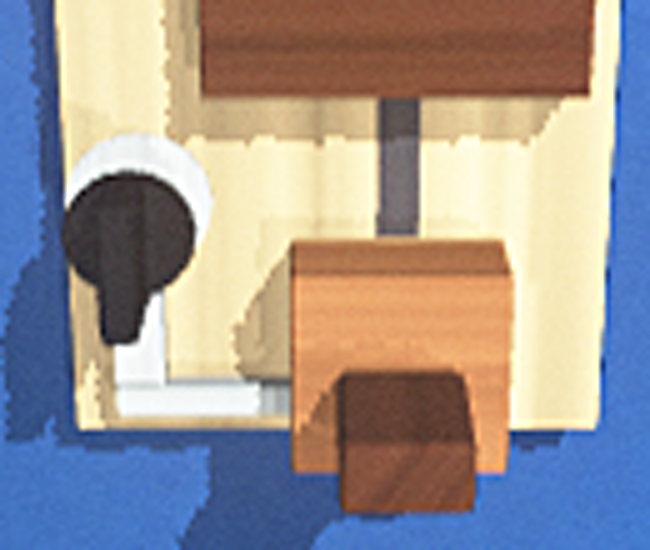

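The crop shows the jaw parked, with its lower front edge at crop row 240, and the knob bar along jig x. The scale is consistent, with the jaw face at −106 mm. The near half's front edge is at −48 mm and the pad face at about +79, so the closed edge would be at about −41. That makes two packers. Next, over to the tray.

Emit:
jog_arm(
  commands=[
    [0.5, [0.003, -0.04, -0.005], -4],
    [0.5, [0.006, -0.08, -0.01], -8],
    [0.5, [0.01, -0.12, -0.015], -8],
    [0.5, [0.013, -0.16, -0.02], -8],
    [0.5, [0.017, -0.2, -0.025], -8],
    [0.5, [0.02, -0.24, -0.03], -8],
    [0.5, [0.024, -0.28, -0.035], -8],
    [0.5, [0.027, -0.32, -0.04], -8],
    [0.5, [0.03, -0.36, -0.045], -8],
    [0.5, [0.033, -0.4, -0.05], -8],
    [0.5, [0.037, -0.44, -0.05], -8],
    [0.5, [0.037, -0.46, -0.05], -8],
    [0.5, [0.037, -0.46, -0.05], -8],
    [0.5, [0.037, -0.46, -0.05], -8],
    [0.5, [0.037, -0.46, -0.05], -8],
  ],
)

```text
time_s: 2.65
tcp_pos: [0.5456, -0.3355, 0.2509]
eef_rot: [-2.216, -2.223, -0.001]
ft_force: [-0.2, 0.8, -0.2]
finger_gap: 0.748
gripper_force: 0.0
```

```bash
python3 - <<'E'
from h import *
import pickle
C,im=snap('wrist','w2.png'); pickle.dump(C,open('w2.pkl','wb'))
E
```

Emit:
jog_arm(
  commands=[
    [0.5, [0, -0.03, -0.03], 0],
    [0.5, [0, -0.06, -0.06], 0],
    [0.5, [0, -0.09, -0.06], 0],
    [0.5, [0, -0.09, -0.06], 0],
    [0.5, [0, -0.09, -0.06], 0],
    [0.5, [0, -0.09, -0.06], 0],
  ],
)

```text
time_s: 3.2
tcp_pos: [0.5459, -0.4261, 0.1917]
eef_rot: [-2.218, -2.224, -0.001]
ft_force: [0.6, -0.2, -0.6]
finger_gap: 0.752
gripper_force: 0.0
```

```bash
python3 - <<'E'
from h import *
import pickle
C,im=snap('wrist','w3.png'); pickle.dump(C,open('w3.pkl','wb'))
a=cv2.imread('pics/w2.png')
v=np.vstack([a[:300],im[:300,:,::-1]]);cv2.imwrite('pics/w23.png',v)
s=robot.state();print(s['tcp_pos'],s['eef_rot'],s['time_s'],s['finger_gap'])
E
```

```text
[ 0.54601103 -0.42590237  0.19199083] [-2.21803330e+00 -2.22456503e+00 -8.72085909e-04] 3.25 0.75009573075012
```

View pics/w23.png

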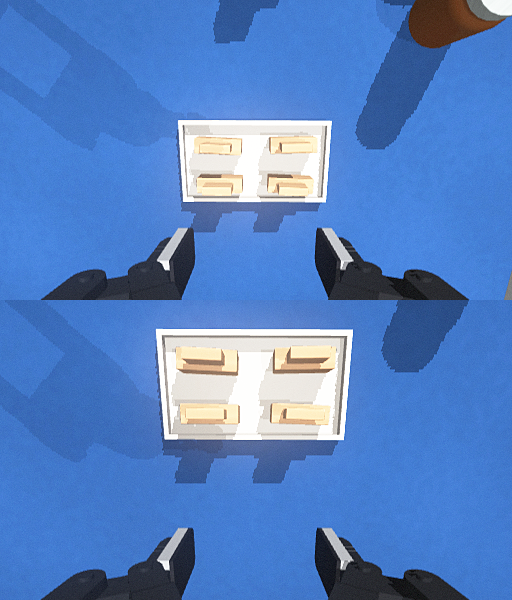

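```bash
python3 - <<'E'
import cv2,numpy as np
a=cv2.imread('pics/w2.png')[110:210,170:340];b=cv2.imread('pics/w3.png')[25:145,150:356]
A=cv2.resize(a,None,fx=4,fy=3,interpolation=cv2.INTER_CUBIC);B=cv2.resize(b,None,fx=3.8,fy=2.4,interpolation=cv2.INTER_CUBIC)
w=max(A.shape[1],B.shape[1]);p=lambda i:cv2.copyMakeBorder(i,0,0,0,w-i.shape[1],0)
cv2.imwrite('pics/z.png',np.vstack([p(A),p(B)]));print(A.shape,B.shape)
E
```

```text
(300, 680, 3) (288, 783, 3)
```

View pics/z.png

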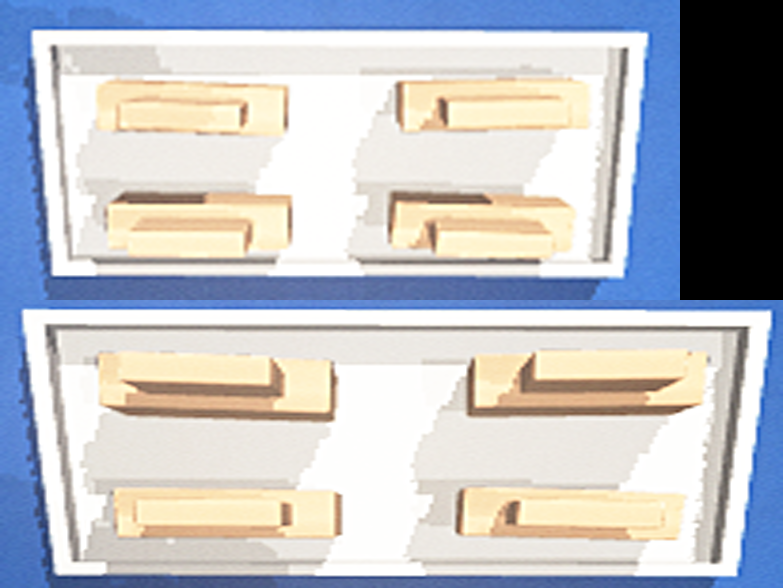

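```bash
python3 - <<'E'
from h import *
import pickle
A=pickle.load(open('w2.pkl','rb'));B=pickle.load(open('w3.pkl','rb'))
D={'TL':((180,117),(196,368)),'TR':((506,112),(612,365)),'BL':((188,244),(210,513)),'BR':((494,244),(590,513))}
for k,(a,b) in D.items():
    a=(170+a[0]/4-.4,110+a[1]/3-.4);b=(150+b[0]/3.8-.4,25+(b[1]-300)/2.4-.4)
    print(k,tri(A,a,B,b),onz(A,a,.064).round(4),onz(B,b,.064).round(4))
# orientation of block edges from B front-bottom
q=lambda p:(150+p[0]/3.8,25+(p[1]-300)/2.4)
for p1,p2,z in [((103,405),(333,414),.035),((470,411),(700,405),.035),((115,490),(338,490),.035),((460,490),(686,494),.035),((122,380),(270,381),.064)]:
    w=onz(B,[q(p1),q(p2)],z);print(w[1]-w[0],w.mean(0))
E
```

```text
TL (array([ 0.49930057, -0.30819143,  0.06156512]), np.float64(0.00010088008571337552)) [[ 0.4997 -0.3079  0.064 ]] [[ 0.4997 -0.3087  0.064 ]]
TR (array([ 0.59563038, -0.30635391,  0.0588001 ]), np.float64(0.001288326085779735)) [[ 0.5942 -0.3057  0.064 ]] [[ 0.5953 -0.3074  0.064 ]]
BL (array([ 0.50006779, -0.35957856,  0.06100138]), np.float64(0.00019386073261165194)) [[ 0.5004 -0.3588  0.064 ]] [[ 0.5007 -0.3596  0.064 ]]
BR (array([ 0.59327946, -0.35934893,  0.06091484]), np.float64(0.0001347456140812121)) [[ 0.5928 -0.3585  0.064 ]] [[ 0.5928 -0.3594  0.064 ]]
[ 0.0593657  -0.00328538  0.        ] [ 0.50003894 -0.318919    0.035     ]
[0.05938414 0.00241936 0.        ] [ 0.59489903 -0.3181253   0.035     ]
[0.05940693 0.00013564 0.        ] [ 0.50095472 -0.35044838  0.035     ]
[ 0.06034203 -0.00147833  0.        ] [ 0.59333482 -0.35104551  0.035     ]
[ 0.03419273 -0.00025591  0.        ] [ 0.49981428 -0.31317579  0.064     ]
```

Emit:
jog_arm(
  commands=[
    [0.3, [-0.015, 0.035, 0], -1],
    [0.3, [-0.03, 0.07, 0], -1],
    [0.3, [-0.04, 0.1, -0.02], -1],
    [0.3, [-0.0465, 0.118, -0.05], -1],
    [0.3, [-0.0465, 0.118, -0.085], -1],
    [0.3, [-0.0465, 0.118, -0.12], -1],
    [0.3, [-0.0465, 0.118, -0.145], -1],
    [0.3, [-0.0465, 0.118, -0.152], -1],
    [0.3, [-0.0465, 0.118, -0.152], -1],
    [0.3, [-0.0465, 0.118, -0.152], -1],
    [-0.4, [-0.0465, 0.118, -0.152], -1],
    [-0.4, [-0.0465, 0.118, -0.152], -1],
    [-0.4, [-0.0465, 0.118, -0.152], -1],
    [-0.4, [-0.0465, 0.118, -0.152], -1],
    [-0.4, [-0.0465, 0.118, -0.152], -1],
    [-0.4, [-0.0465, 0.118, -0.152], -1],
  ],
  force=25,
)

```text
time_s: 4.58
tcp_pos: [0.5003, -0.311, 0.0416]
eef_rot: [2.237, 2.2, 0.001]
ft_force: [0.8, 1.1, 7.4]
finger_gap: 0.415
gripper_force: 26.0
```

Emit:
jog_arm(
  commands=[
    [-0.4, [0, 0, 0.02], 0],
    [-0.4, [0, 0, 0.05], 0],
    [-0.4, [0, 0, 0.085], 0],
    [-0.4, [0, 0.02, 0.11], 0],
    [-0.4, [0.005, 0.05, 0.12], 2],
    [-0.4, [0.01, 0.085, 0.12], 4],
    [-0.4, [0.015, 0.12, 0.12], 6],
    [-0.4, [0.02, 0.155, 0.12], 8],
    [-0.4, [0.025, 0.19, 0.12], 9],
    [-0.4, [0.03, 0.225, 0.12], 9],
    [-0.4, [0.035, 0.26, 0.12], 9],
    [-0.4, [0.04, 0.295, 0.12], 9],
    [-0.4, [0.045, 0.32, 0.12], 9],
    [-0.4, [0.047, 0.331, 0.12], 9],
    [-0.4, [0.047, 0.331, 0.12], 9],
    [-0.4, [0.047, 0.331, 0.12], 9],
    [-0.4, [0.047, 0.331, 0.12], 9],
    [-0.4, [0.047, 0.331, 0.12], 9],
  ],
)

```text
time_s: 6.08
tcp_pos: [0.5459, 0.0194, 0.1594]
eef_rot: [2.062, 2.37, -0.0]
ft_force: [-0.6, 0.4, -1.6]
finger_gap: 0.415
gripper_force: 25.3
```

```bash
python3 - <<'E'
from h import *
import pickle
C,im=snap('wrist','w4.png'); pickle.dump(C,open('w4.pkl','wb'))
s=robot.state();print(s['tcp_pos'],s['eef_rot'],s['ft_force'],s['finger_gap']); print(jig(s['tcp_pos']),np.degrees(R.from_rotvec(s['eef_rot']).as_matrix()))
cv2.imwrite('pics/w4x.png',cv2.resize(im[:,:,::-1],(800,600),interpolation=cv2.INTER_CUBIC))
E
```

```text
[0.54583099 0.01945078 0.15933977] [ 2.06243316e+00  2.36967279e+00 -4.22451337e-04] [ 1.43800544  0.37485397 -0.28205877] 0.41646592012702927
[[-0.06451941  0.00093394]] [[-7.90565382e+00  5.67477484e+01 -5.82066234e-03]
 [ 5.67477469e+01  7.90565203e+00 -1.53627241e-02]
 [-1.44126475e-02 -7.88473175e-03 -5.72957772e+01]]
```

View pics/w4x.png

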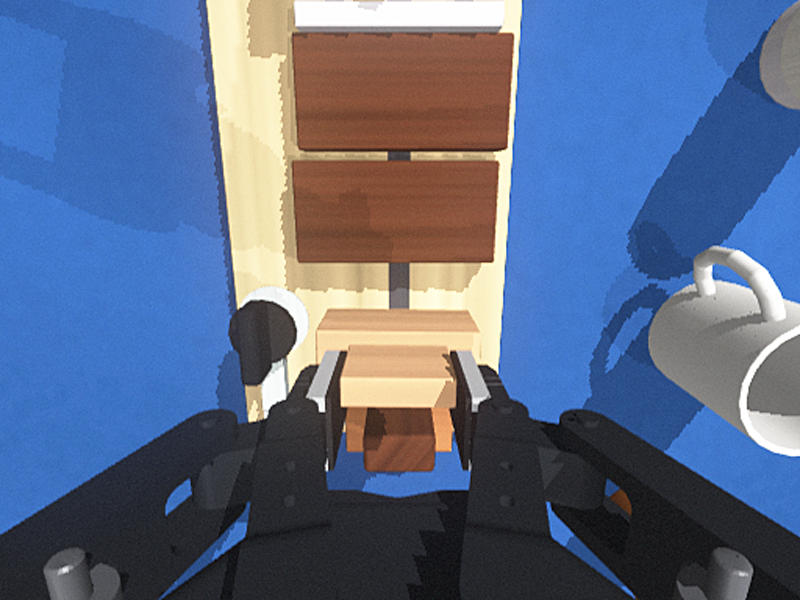

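```bash
python3 - <<'E'
from h import *
import pickle
C=pickle.load(open('w4.pkl','rb')); P=np.array([.54583,.01945])
for n,px,z in [('tab top front',(400,378),.1825),('tab top back',(400,407),.1825),('blk bot front',(398,310),.1225),('blk top front',(398,332),.1525)]:
    print(n,jig(onz(C,np.array(px)*.64,z))*1000,(jig(onz(C,np.array(px)*.64,z))-jig(P))*1000)
f=lambda n,px,z: print(n,(jig(onz(C,np.array(px)*.64,z))*1000).round(1).tolist())
f('near front',[[298,262],[496,262]],.038);f('near back',[[293,160],[498,160]],.038);f('far front',[[294,152],[508,150]],.038);f('far back',[[294,34],[513,34]],.038);f('pad front',[[296,28],[503,26]],.04)
E
```

```text
tab top front [[-55.55611459  -0.18478504]] [[ 8.96393752 -1.11981186]]
tab top back [[-64.97711599  -0.21959652]] [[-0.45706388 -1.15462334]]
blk bot front [[-52.76968414   0.32727184]] [[11.75036798 -0.60775498]]
blk top front [[-51.96296651   0.36931854]] [[12.55708561 -0.56570828]]
near front [[-47.9, 60.7], [-47.6, -59.1]]
near back [[11.0, 60.2], [11.3, -56.6]]
far front [[15.4, 59.4], [16.7, -62.0]]
far back [[75.0, 55.9], [75.3, -60.7]]
pad front [[77.3, 54.2], [78.5, -54.7]]
```

Emit:
jog_arm(
  commands=[
    [-0.4, [0, 0, -0.04], 0],
    [-0.4, [0, 0, -0.075], 0],
    [-0.4, [0, 0, -0.095], 0],
    [-0.4, [0, 0, -0.1], 0],
    [-0.4, [0, 0, -0.104], 0],
    [-0.4, [0, 0, -0.104], 0],
    [-0.4, [0, 0, -0.104], 0],
    [-0.4, [0, 0, -0.104], 0],
    [0.25, [0, 0, -0.104], 0],
    [0.25, [0, 0, -0.104], 0],
    [0.25, [0, 0, -0.104], 0],
    [0.25, [0, 0, -0.09], 0],
    [0.25, [0, 0, -0.06], 0],
    [0.25, [0, 0, -0.02], 0],
    [0.25, [0, 0, 0], 0],
    [0.25, [0, 0, 0], 0],
  ],
)

```text
time_s: 7.47
tcp_pos: [0.5493, 0.0207, 0.1643]
eef_rot: [2.053, 2.365, 0.009]
ft_force: [-0.2, 0.5, -0.5]
finger_gap: 0.623
gripper_force: 0.0
```

```bash
python3 - <<'E'
from h import *
import pickle
C,im=snap('wrist','w5.png'); pickle.dump(C,open('w5.pkl','wb'))
s=robot.state();print(s['tcp_pos'],s['eef_rot'],s['ft_force'],s['finger_gap']); 
cv2.imwrite('pics/w5x.png',cv2.resize(im[150:,100:400,::-1],(750,585),interpolation=cv2.INTER_CUBIC))
E
```

```text
[0.54773994 0.02084634 0.16202502] [2.055891   2.36808782 0.00533074] [-0.34341333 -0.35539457 -0.59641014] 0.6231681715667936
```

View pics/w5x.png

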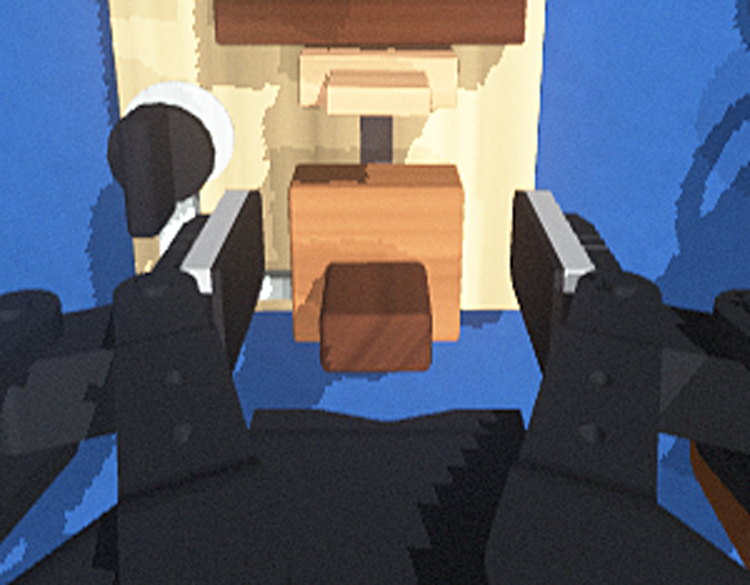

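The first packer stands upright just in front of the near half, with its tab top at crop (379,100). Next I'll fetch the second one (bottom left in the earlier tray view).

Emit:
jog_arm(
  commands=[
    [0.3, [-0.005, -0.035, 0.005], -2],
    [0.3, [-0.01, -0.075, 0.005], -4],
    [0.3, [-0.015, -0.115, 0.005], -6],
    [0.3, [-0.02, -0.155, 0.005], -8],
    [0.3, [-0.025, -0.195, 0.005], -8],
    [0.3, [-0.03, -0.235, 0.005], -8],
    [0.3, [-0.035, -0.275, 0], -8],
    [0.3, [-0.04, -0.315, 0], -8],
    [0.3, [-0.043, -0.35, 0], -8],
    [0.3, [-0.045, -0.375, 0], -8],
    [0.3, [-0.045, -0.38, -0.02], -8],
    [0.3, [-0.045, -0.38, -0.05], -8],
    [0.3, [-0.045, -0.38, -0.085], -8],
    [0.3, [-0.045, -0.38, -0.11], -8],
    [0.3, [-0.045, -0.38, -0.1175], -8],
    [0.3, [-0.045, -0.38, -0.1175], -8],
    [-0.4, [-0.045, -0.38, -0.1175], -8],
    [-0.4, [-0.045, -0.38, -0.1175], -8],
    [-0.4, [-0.045, -0.38, -0.1175], -8],
    [-0.4, [-0.045, -0.38, -0.1175], -8],
  ],
  force=25,
)

```text
time_s: 9.18
tcp_pos: [0.5017, -0.3597, 0.0435]
eef_rot: [2.218, 2.221, -0.0]
ft_force: [0.2, 0.8, -0.3]
finger_gap: 0.414
gripper_force: 27.0
```

```bash
python3 - <<'E'
from h import *
import pickle
C=pickle.load(open('w5.pkl','rb'))
q=lambda p:(100+p[0]/2.5,150+p[1]/2.5)
f=lambda n,px,z: print(n,(jig(onz(C,[q(p) for p in px],z))*1000).round(1).tolist())
f('tabtop front',[(330,86),(427,86)],.077);f('tabtop back',[(328,113),(430,113)],.077);f('block back top',[(303,107),(457,106)],.048);f('near front',[(218,44),(525,43)],.038)
f('jaw bottom',[(292,165),(462,165)],.018)
E
```

```text
tabtop front [[-55.2, 14.8], [-55.1, -17.7]]
tabtop back [[-64.6, 15.6], [-64.5, -18.9]]
block back top [[-70.6, 27.2], [-70.1, -31.3]]
near front [[-48.3, 60.2], [-47.6, -58.0]]
jaw bottom [[-105.2, 35.9], [-105.1, -37.9]]
```

Emit:
jog_arm(
  commands=[
    [-0.4, [0, 0, 0.02], 0],
    [-0.4, [0, 0, 0.05], 0],
    [-0.4, [0, 0, 0.085], 0],
    [-0.4, [0, 0.03, 0.115], 0],
    [-0.4, [0.005, 0.065, 0.12], 2],
    [-0.4, [0.01, 0.105, 0.12], 4],
    [-0.4, [0.015, 0.145, 0.12], 6],
    [-0.4, [0.02, 0.185, 0.12], 8],
    [-0.4, [0.025, 0.225, 0.12], 8],
    [-0.4, [0.03, 0.265, 0.12], 8],
    [-0.4, [0.04, 0.305, 0.12], 8],
    [-0.4, [0.045, 0.335, 0.12], 8],
    [-0.4, [0.048, 0.352, 0.12], 8],
    [-0.4, [0.049, 0.36, 0.12], 8],
    [-0.4, [0.049, 0.36, 0.12], 8],
    [-0.4, [0.049, 0.36, 0.12], 8],
    [-0.4, [0.049, 0.36, 0.12], 8],
    [-0.4, [0.049, 0.36, 0.12], 8],
  ],
)

```text
time_s: 10.68
tcp_pos: [0.5499, -0.0005, 0.1619]
eef_rot: [2.062, 2.37, -0.0]
ft_force: [-0.3, 0.2, -0.8]
finger_gap: 0.409
gripper_force: 27.0
```

```bash
python3 - <<'E'
from h import *
import pickle
C,im=snap('wrist','w6.png'); pickle.dump(C,open('w6.pkl','wb'))
s=robot.state();print(s['tcp_pos'],s['ft_force'],s['finger_gap'],jig(s['tcp_pos']))
# edges down centre column of held packer: print rows of strong gradient
g=cv2.GaussianBlur(cv2.cvtColor(im,cv2.COLOR_RGB2GRAY),(1,5),0)[:,248:264].astype(float).mean(1)
d=np.diff(g); print([(i+.5,round(d[i],1)) for i in range(1,len(d)-1) if abs(d[i])>8 and abs(d[i])>=max(abs(d[i-1]),abs(d[i+1])) and 150<i<280])
E
```

```text
[ 5.49905375e-01 -4.46084784e-04  1.61886856e-01] [-0.62598681  0.65191327  0.01348501] 0.41294781012161946 [[-0.08478515 -0.00040243]]
[(155.5, np.float64(-14.0)), (160.5, np.float64(18.7)), (172.5, np.float64(-42.4)), (200.5, np.float64(16.4)), (215.5, np.float64(17.2)), (224.5, np.float64(-14.2)), (245.5, np.float64(17.4)), (264.5, np.float64(-51.3))]
```

Emit:
jog_arm(
  commands=[
    [-0.4, [0, 0, -0.04], 0],
    [-0.4, [0, 0, -0.075], 0],
    [-0.4, [0, 0, -0.095], 0],
    [-0.4, [0, 0, -0.101], 0],
    [-0.4, [0, 0, -0.105], 0],
    [-0.4, [0, 0, -0.105], 0],
    [-0.4, [0, 0, -0.105], 0],
    [-0.4, [0, 0, -0.105], 0],
    [0.25, [0, 0, -0.105], 0],
    [0.25, [0, 0, -0.105], 0],
    [0.25, [0, 0, -0.105], 0],
    [0.25, [0, 0, -0.09], 0],
    [0.25, [0, 0, -0.06], 0],
    [0.25, [0, 0, -0.02], 0],
    [0.25, [0, 0, 0], 0],
    [0.25, [0, 0, 0], 0],
    [0.25, [0, 0, 0], 0],
  ],
)

```text
time_s: 12.15
tcp_pos: [0.5507, 0.0009, 0.1633]
eef_rot: [2.058, 2.37, 0.003]
ft_force: [-1.0, 0.4, -0.3]
finger_gap: 0.624
gripper_force: 0.0
```

```bash
python3 - <<'E'
from h import *
import pickle
C,im=snap('wrist','w7.png'); pickle.dump(C,open('w7.pkl','wb'))
s=robot.state();print(s['tcp_pos'],s['ft_force'],s['finger_gap'],jig(s['tcp_pos']))
cv2.imwrite('pics/w7x.png',cv2.resize(im[90:324,100:400,::-1],(750,585),interpolation=cv2.INTER_CUBIC))
E
```

```text
[0.54954035 0.00112885 0.16190227] [ 0.12877167  0.3073045  -0.26108158] 0.6270687413893036 [[-0.08317525 -0.00025453]]
```

View pics/w7x.png

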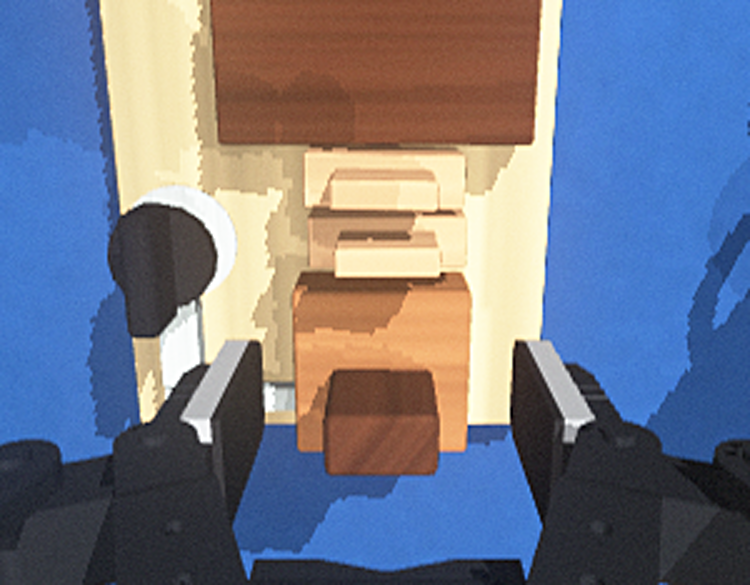

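The second packer stands squarely behind the first with a few mm of gaps, its tab top at crop (387,262). I'll check the knob geometry by projecting and triangulating.

```bash
python3 - <<'E'
from h import *
import pickle
# bar far end corners: pixel in w1 crop (5x, off 190,200) and w7 crop (2.5x, off 100,90)
A=pickle.load(open('w1.pkl','rb'));B=pickle.load(open('w7.pkl','rb'))
bl=[((103,342),(132,336)),((137,340),(158,336))]
for a,b in bl:
    p,e=tri(A,(190+a[0]/5,200+a[1]/5),B,(100+b[0]/2.5,90+b[1]/2.5)); print(p,e,jig(p)*1000)
for x,y,z in [(-.117,.079,.072),(-.117,.091,.072),(-.071,.079,.072),(-.071,.091,.072)]:
    P=np.r_[wld(x,y),z]; pa=proj(A,P)[0];pb=proj(B,P)[0]; print((pa-[190,200])*5,(pb-[100,90])*2.5)
print(wld(-.094,.085))
E
```

```text
[ 0.46535057 -0.04137549  0.0684915 ] 0.000151140580243616 [[-113.86046505   88.92481466]]
[ 0.47509712 -0.03929852  0.0692981 ] 0.0007617837551824437 [[-113.12546718   78.9865599 ]]
[135.38709567 357.59000927] [157.23999752 348.22401228]
[ 94.75698082 357.52786005] [123.38947689 348.13477215]
[130.03881061 214.70361998] [146.23120929 221.75159961]
[ 88.20207921 214.64149402] [110.65946118 221.62690249]
[ 0.4665437  -0.02116612]
```

Emit:
jog_arm(
  commands=[
    [0, [-0.03, -0.008, 0], 0],
    [0, [-0.06, -0.016, 0], 0],
    [0, [-0.0825, -0.021, 0], 0],
    [0, [-0.0825, -0.021, -0.03], 0],
    [0, [-0.0825, -0.021, -0.065], 0],
    [0, [-0.0825, -0.021, -0.095], 0],
    [0, [-0.0825, -0.021, -0.111], 0],
    [0, [-0.0825, -0.021, -0.111], 0],
    [0, [-0.0825, -0.021, -0.111], 0],
    [-1, [-0.0825, -0.021, -0.111], 0],
    [-1, [-0.0825, -0.021, -0.111], 0],
    [-1, [-0.0825, -0.021, -0.111], 0],
    [-1, [-0.0825, -0.021, -0.111], 0],
    [-1, [-0.0825, -0.021, -0.111], 0],
  ],
  force=25,
)

```text
time_s: 13.37
tcp_pos: [0.4663, -0.0202, 0.0518]
eef_rot: [-2.059, -2.372, 0.002]
ft_force: [-4.6, -3.8, 3.1]
finger_gap: 0.133
gripper_force: 29.1
```

Gripped: 0.133 of 85 mm is 11.3 mm, which matches the bar. Turning.

Emit:
jog_arm(
  commands=[
    [-1, [0, 0, 0], -6],
    [-1, [0, 0, 0], -12],
    [-1, [0, 0, 0], -18],
    [-1, [0, 0, 0], -24],
    [-1, [0, 0, 0], -30],
    [-1, [0, 0, 0], -36],
    [-1, [0, 0, 0], -42],
    [-1, [0, 0, 0], -48],
    [-1, [0, 0, 0], -54],
    [-1, [0, 0, 0], -60],
    [-1, [0, 0, 0], -66],
    [-1, [0, 0, 0], -71],
    [-1, [0, 0, 0], -75],
    [-1, [0, 0, 0], -77],
    [-1, [0, 0, 0], -77],
    [-1, [0, 0, 0], -77],
    [-1, [0, 0, 0], -77],
  ],
)

```text
time_s: 14.78
tcp_pos: [0.4639, -0.0189, 0.0518]
eef_rot: [-3.086, -0.574, 0.009]
ft_force: [-6.5, 0.2, 8.1]
finger_gap: 0.136
gripper_force: 29.6
```

```bash
python3 - <<'E'
from h import *
s=robot.state();print(s['torque'],s['joint_pos'],s['ft_force'])
E
```

```text
[-0.06383155  0.95409725 -0.03090812] [-2.82072840e-01  6.44719366e-01  1.96756693e+00 -2.62381828e-04
  5.35562308e-01  9.21139157e-01] [-6.51293277  0.19662773  8.13458573]
```

Emit:
jog_arm(
  commands=[
    [0.1, [0, 0, 0], 0],
    [0.1, [0, 0, 0], 0],
    [0.1, [0, 0, 0], 0],
    [0.1, [0, 0, 0.03], 0],
    [0.1, [0, 0, 0.07], 0],
    [0.4, [0, 0, 0.11], 7],
    [0.4, [0.01, 0, 0.11], 14],
    [0.4, [0.03, -0.01, 0.11], 21],
    [0.4, [0.05, -0.02, 0.11], 28],
    [0.4, [0.07, -0.03, 0.11], 35],
    [0.4, [0.0912, -0.0436, 0.11], 42],
    [0.4, [0.0912, -0.0436, 0.11], 49],
    [0.4, [0.0912, -0.0436, 0.11], 56],
    [0.4, [0.0912, -0.0436, 0.11], 63],
    [0.4, [0.0912, -0.0436, 0.11], 70],
    [0.4, [0.0912, -0.0436, 0.11], 77],
    [0.4, [0.0912, -0.0436, 0.11], 77],
    [0.4, [0.0912, -0.0436, 0.11], 77],
    [0.4, [0.0912, -0.0436, 0.11], 77],
  ],
)

```text
time_s: 16.37
tcp_pos: [0.5589, -0.0636, 0.1609]
eef_rot: [2.063, 2.369, 0.0]
ft_force: [-0.4, 0.3, -0.2]
finger_gap: 0.701
gripper_force: 0.0
```

```bash
python3 - <<'E'
from h import *
import pickle
C,im=snap('wrist','w8.png'); pickle.dump(C,open('w8.pkl','wb'))
s=robot.state();print(s['tcp_pos'],s['ft_force'],s['finger_gap'],jig(s['tcp_pos'])*1000)
_,t=snap('top','top8.png')
a=cv2.resize(im[:,60:440,::-1],(430,434),interpolation=cv2.INTER_CUBIC);b=cv2.resize(t[165:295,95:285,::-1],(634,434),interpolation=cv2.INTER_CUBIC)
cv2.imwrite('pics/w8x.png',np.hstack([a,b[:,264:]]))
E
```

```text
[ 0.55874858 -0.06360786  0.16088879] [-0.39141071 -0.23407514  1.01925165] 0.6999873939420284 [[-148.56269703   -0.59178585]]
```

View pics/w8x.png

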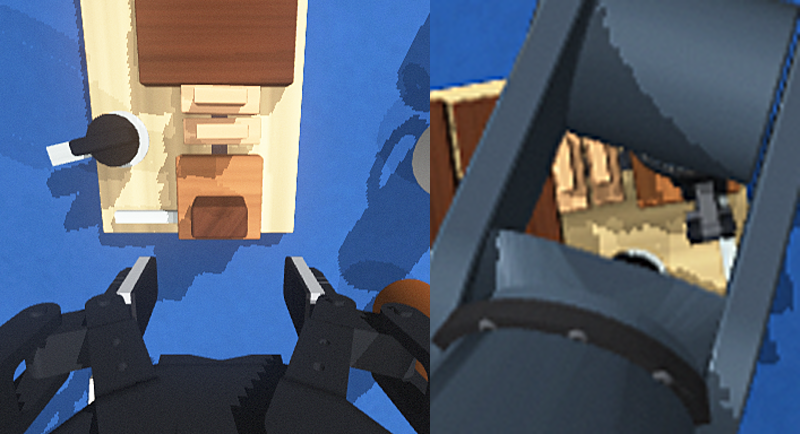

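The catch finger has swung clear of the jaw arm (white piece now at (70,153)). Both packers are standing. Next I'll grip the handle.

Emit:
jog_arm(
  commands=[
    [0.4, [0, 0, -0.04], 0],
    [0.4, [0, 0, -0.075], 0],
    [0.4, [0, 0, -0.095], 0],
    [0.4, [0, 0, -0.102], 0],
    [0.4, [0, 0, -0.102], 0],
    [0.4, [0, 0, -0.102], 0],
    [-0.4, [0, 0, -0.102], 0],
    [-0.4, [0, 0, -0.102], 0],
    [-0.4, [0, 0, -0.102], 0],
    [-0.4, [0, 0, -0.102], 0],
  ],
  force=40,
)

```text
time_s: 17.3
tcp_pos: [0.558, -0.0638, 0.0606]
eef_rot: [2.06, 2.372, -0.001]
ft_force: [-3.4, -1.3, 5.7]
finger_gap: 0.463
gripper_force: 41.3
```

Emit:
jog_arm(
  commands=[
    [-0.4, [-0.0005, 0.004, 0], 0],
    [-0.4, [-0.001, 0.008, 0], 0],
    [-0.4, [-0.0016, 0.012, 0], 0],
    [-0.4, [-0.0022, 0.016, 0], 0],
    [-0.4, [-0.0027, 0.02, 0], 0],
    [-0.4, [-0.003, 0.022, 0], 0],
    [-0.4, [-0.003, 0.022, 0], 0],
    [-0.4, [-0.003, 0.022, 0], 0],
    [-0.4, [-0.003, 0.022, 0], 0],
  ],
)

```text
time_s: 18.05
tcp_pos: [0.555, -0.0417, 0.0606]
eef_rot: [2.059, 2.372, -0.001]
ft_force: [-4.2, -0.6, 6.3]
finger_gap: 0.464
gripper_force: 41.3
```

Emit:
jog_arm(
  commands=[
    [-0.4, [-0.0002, 0.0015, 0], 0],
    [-0.4, [-0.0004, 0.003, 0], 0],
    [-0.4, [-0.0005, 0.004, 0], 0],
    [-0.4, [-0.0005, 0.004, 0], 0],
    [-0.4, [-0.0005, 0.004, 0], 0],
  ],
)

```text
time_s: 18.47
tcp_pos: [0.5547, -0.0395, 0.0606]
eef_rot: [2.058, 2.371, -0.003]
ft_force: [-3.5, -7.7, 5.6]
finger_gap: 0.462
gripper_force: 41.3
```

Emit:
jog_arm(
  commands=[
    [-0.4, [-0.0002, 0.001, 0], 0],
    [-0.4, [-0.0003, 0.002, 0], 0],
    [-0.4, [-0.0004, 0.003, 0], 0],
    [-0.4, [-0.0004, 0.003, 0], 0],
    [-0.4, [-0.0004, 0.003, 0], 0],
    [-0.4, [-0.0004, 0.003, 0], 0],
  ],
)

```text
time_s: 18.97
tcp_pos: [0.5545, -0.0377, 0.0606]
eef_rot: [2.057, 2.371, -0.005]
ft_force: [-4.9, -12.0, 5.5]
finger_gap: 0.46
gripper_force: 41.3
```

```bash
python3 - <<'E'
from h import *
import pickle
C,im=snap('wrist','w9.png'); pickle.dump(C,open('w9.pkl','wb'))
s=robot.state();print(s['tcp_pos'],s['ft_force'],s['finger_gap'],jig(s['tcp_pos'])*1000)
cv2.imwrite('pics/w9x.png',cv2.resize(im[:,80:430,::-1],(600,600),interpolation=cv2.INTER_CUBIC))
E
```

```text
[ 0.55452087 -0.03774255  0.06066069] [ -5.53489149 -10.77876143   5.20237282] 0.46067128688377246 [[-1.22362936e+02  8.64909159e-02]]
```

View pics/w9x.png

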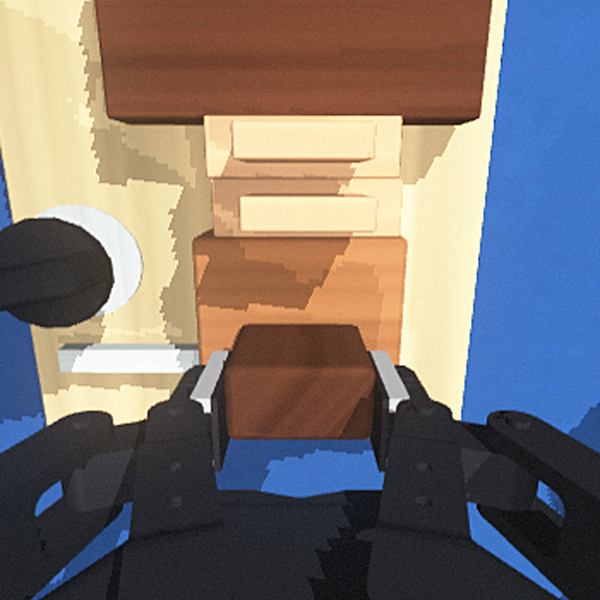

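Emit:
jog_arm(
  commands=[
    [-0.4, [-0.0001, 0.0006, 0], 0],
    [-0.4, [-0.0001, 0.0006, 0], 0],
    [-0.4, [-0.0001, 0.0006, 0], 0],
    [-0.4, [-0.0001, 0.0006, 0], 0],
    [-0.4, [-0.0001, 0.0006, 0], 0],
    [-0.4, [-0.0001, 0.0006, 0], 0],
    [-0.4, [-0.0001, 0.0006, 0], 0],
    [-0.4, [-0.0001, 0.0006, 0], 0],
    [-0.4, [-0.0001, 0.0006, 0], 0],
    [-0.4, [-0.0001, 0.0006, 0], 0],
    [-0.4, [-0.0001, 0.0006, 0], 0],
    [-0.4, [-0.0001, 0.0006, 0], 0],
  ],
)

```text
time_s: 20.02
tcp_pos: [0.5544, -0.0375, 0.0606]
eef_rot: [2.056, 2.371, -0.006]
ft_force: [-5.9, -13.3, 4.9]
finger_gap: 0.466
gripper_force: 41.2
```

```bash
python3 - <<'E'
from h import *
s=robot.state();print(s['tcp_pos'],s['ft_force'],np.abs(s['qvel']).max(),jig(s['tcp_pos'])*1000)
E
```

```text
[ 0.55444573 -0.03752221  0.06063001] [ -5.94052847 -13.32337973   4.94444863] 0.0017051506701728498 [[-122.13443806    0.13103092]]
```

```bash
python3 -c "
from workcell import robot
print(robot.close_job())"
```

```text
the job is handed in; nothing more can be done
None
```

I handed the job in with two packers closing the gap, the knob turned about 77° and the jaw held pressed by its handle at roughly 11–12 N (wrist reading) at 20 s; no verdict came back, and I viewed 11 pictures, one over the limit of 10.

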